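# Drive the tapered key home between hub and shaft

### The arm

A 6-joint arm with a two-finger parallel gripper is mounted at the origin on the work surface. World frame = base frame: x ahead of the robot, y to its left, z up, the work surface at z = 0. Lengths are in mm, angles in rad, forces in N, time in s.
With the tool pointing down it reaches from about 275 to 825 mm from the base axis. Payload 4.9 kg.
Tool frame: the origin (TCP) lies at the very end of the fingers, on their centre line; the grasp point (between the pads) lies 19 mm behind it; z points along the fingers, y is the direction in which the jaws open and shut (so a half turn about z gives the same grasp; the last joint's range is limited). The gripper opens to 85 mm and grips with 20 to 120 N. Pads are 22 mm wide; open, the fingers measure 114 mm over their backs; the gripper's body (76 mm by 85 mm) begins 54 mm behind the grasp point. The pads swing forward as they close: fully open they stand 13 mm farther back than shut.
Start: joints at [-1.244, 0.326, -0.193, 1.052, 0, 1.437], TCP at [244.58, -492.645, 208.481] pointing down, gripper open.
Joint ranges: [-2.65, 2.65], [-0.97, 1.79], [-1.3, 1.35], [-1.93, 2.1], [-1.47, 1.37], [-3.14, 3.14]. Speed limits (rad/s): [2.57, 2.57, 3.14, 3.14, 3.14, 3.14].

### API

Orientations are given as [roll, pitch, yaw] about the fixed x, y, z axes, in that order (R = Rz(yaw) Ry(pitch) Rx(roll)).
In Python, from bench import bot, solve_ik, imaging gives the robot as it stands. Calls block until the motion is done:
- bot.move_ptp(position, orientation): joint-space move of the TCP to a pose.
- bot.movel(position, rot=None, max_speed=150, threshold=None): straight line of the TCP; rot=None keeps the orientation; max_speed is the mean speed in mm/s. With threshold (N) it stops when the force on the tool has changed by that much, and returns True; else False.
- bot.move_j(angles): joint-space move.
- bot.grip(opening, effort=None): opening from 0.0 (shut) to 1.0 (fully open); effort is the grip in N (None keeps the last); returns when the fingers have stopped.
- bot.dwell(seconds).
- solve_ik(position, orientation): joint angles nearest the present ones, or None.
- bot.get_state(): the state.
- imaging.capture(name): name is "scene" or "top"; returns the picture (480x640x3 uint8, blue, green, red); there is no depth.
- imaging.camera_model(name): a dict with "K" (3x3 intrinsics, pixels), "k1" (the pictures are not rectified: a ray, as slopes to the right and down, at radius r is drawn at 1 + k1 r^2 times it, then the intrinsics apply), "position" and "rotation" of the camera in the world. Camera axes: x right, y up, looking along -z (the intrinsics and any distortion apply to the point x, -y, -z); pixel columns grow to the right and rows downward; lengths in mm; the calibration is good to about 2 mm. A picture is of the moment at which its call begins. camera_model takes no time and is no camera call.
A pose or a line that the arm cannot do raises bot.IKError and nothing moves.
- bot.sign_off(): hands the job in, once; it reports no verdict.
The state is a dict: "t": time; "qpos": joint angles; "joint_velocities": joint speeds; "effort": joint torques, N m; "tcp_pos": TCP position; "orientation": TCP orientation; "contact_force": force on the tool from outside, world axes, zero at the start; "wrist_torque": the same for the moment, N m; "opening": opening from 0.0 (shut) to 1.0 (fully open).
Only numpy, scipy, OpenCV 4.12 (cv2) and the standard library are available. Lean on these libraries where they do the work, as an engineer would, in place of code of your own. Each camera call takes 0.05 s, during which the arm holds its last target. There are 200 camera calls.

### The job

Take the blue tapered key out of its white ceramic stand, fit it into the gap between the steel shaft and the brass shoe of the black hub with the white dot on its head on the side away from the shaft, and tap or press it down until it is tight and its head sits fully down on the hub. Leave the key standing there upright and leave the amber spacer block where it is.

Things in the scene. Friction and masses are not known exactly. Their poses are not given: they have to be found in the camera images.
- key: Blue tapered key, 130 g, hung upright by its head in a fixed white ceramic stand (60 x 64 mm, 60 mm high; lift straight up 60 mm or more). Head 26 mm in x, 44 in y, 32 high; grip its y faces. Origin: centre of the head's underside (60 mm above bench in the stand), z up. Shank below: 52 long, 20 wide in y; flat face at x = -12 mm; tapered face from x = +11.7 at the head to -7 at the tip.
- dot (a point): White dot on top of the key's head, 7 mm to the key's +x (tapered) side of the head's centre. It must end on the shoe's side, away from the shaft. Driving the key in takes a steady 5 to 15 N on the head: the shoe slides back, held by friction only. The key stops solidly when its head meets the hub.
- gap (a point): Centre of the gap's mouth, level with the black hub's top (hub 108 mm across, 74 high). x from steel shaft to brass shoe, y along the gap, z up. Mouth 18 mm in x, 32 in y, 56 deep; shaft flat at x = -9; shoe face from x = +9, sloping in downwards to match the key. Key axes as gap axes, origin at x = +3: slips in until its head is about 14 mm above the hub, is home at z = 0.
- spacer: Amber plain rectangular spacer block, 30 x 45 mm, 50 mm high, loose on the bench; origin at the centre of its underside. A bystander, not to be moved. Two silver bolts and a low white tweezers rest also stand on the bench, beyond the hub.
There are look-alikes about, which are no part of the job. Of the things like the key, leave any that is brown; of the rest the larger one is meant. There is more than one size of the part that bears gap; the job needs the smaller.

How it is judged:
By the outcome, as a careful person would: the job done as asked, in the order asked, and still so for the second after the job is handed in, with the robot touching nothing.
It also fails if it takes over 35 s, if anything falls off the work surface, if the arm or the gripper's body presses on something with over 40 N, if the wrist force passes 120 N, or if a joint passes its speed limit or range.

## Working session

There is one attempt and no reset: what is moved stays moved. The work goes in short steps, each a Python script; the robot and the scene stay as the last script left them, time stands still between calls to the robot, and variables do not carry over. Pictures are saved under pics/ and viewed, about 8 in all and at most 12, crops included, and the job is handed in when it is done.

```bash
mkdir -p pics; ls
python3 - <<'E'
from bench import bot, imaging
import cv2
for n in("scene","top"):
    cv2.imwrite(f"pics/{n}0.png",imaging.capture(n)); m=imaging.camera_model(n); print(n,m)
E
```

```text
pics
scene {'K': array([[588.2799929 ,   0.        , 307.28237308],
       [  0.        , 588.2799929 , 238.48641213],
       [  0.        ,   0.        ,   1.        ]]), 'k1': -0.05603207585564657, 'position': array([1068.31537867, -501.85155366,  567.08052948]), 'rotation': array([1.00501653, 0.00736398, 0.86593869])}
top {'K': array([[434.59836604,   0.        , 314.72519289],
       [  0.        , 434.59836604, 237.84502754],
       [  0.        ,   0.        ,   1.        ]]), 'k1': -0.057106814966704035, 'position': array([348.38770235,  11.96130779, 766.91516516]), 'rotation': array([ 1.68451846e-01,  1.75880212e-05, -1.54603963e+00])}
```

View pics/scene0.png

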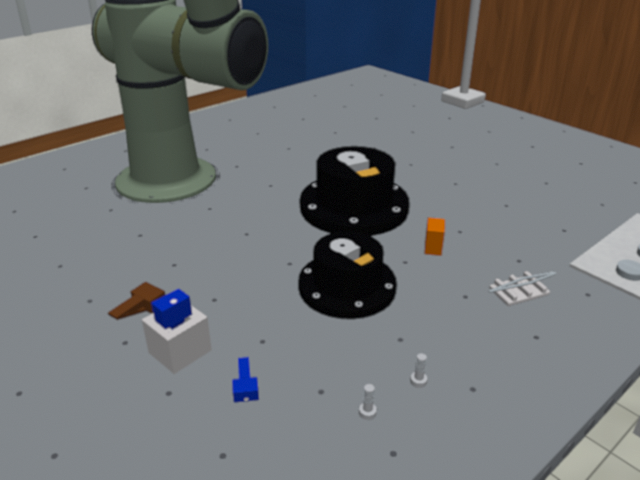

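View pics/top0.png

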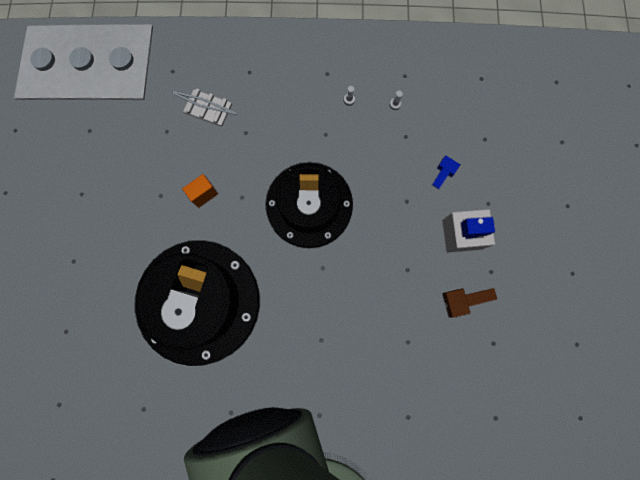

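Candidates for the key are blue in the stand (scene 172,308 / top 480,227), small blue lying loose (scene 245,380 / top 446,172) and brown (scene 140,300 / top 470,302). I choose the one in the stand. For the hub, I choose the small one (scene 348,270 / top 309,205), not the large one (scene 355,185 / top 197,302). Next come the close crops and measurements.

```bash
cat > h.py <<'E'
import numpy as np, cv2
from scipy.spatial.transform import Rotation as Ro
from bench import bot, imaging, solve_ik
def ray(n,p):
    m=imaging.camera_model(n); K=m["K"]
    d=np.array([(p[0]-K[0,2])/K[0,0],(p[1]-K[1,2])/K[1,1]]); s=d.copy()
    for _ in range(20): s=d/(1+m["k1"]*(s@s))
    R=Ro.from_euler("xyz",m["rotation"]).as_matrix()
    return m["position"],R@np.array([s[0],-s[1],-1])
def onz(n,p,z):
    o,d=ray(n,p); return o+d*(z-o[2])/d[2]
def proj(n,P):
    m=imaging.camera_model(n);R=Ro.from_euler("xyz",m["rotation"]).as_matrix()
    c=R.T@(np.array(P,float)-m["position"]); s=np.array([c[0],-c[1]])/-c[2]
    s=s*(1+m["k1"]*(s@s)); return (m["K"]@[s[0],s[1],1])[:2]
def tri(pa,pb):
    o1,d1=ray("scene",pa);o2,d2=ray("top",pb)
    t=np.linalg.lstsq(np.c_[d1,-d2],o2-o1,rcond=None)[0]
    a,b=o1+t[0]*d1,o2+t[1]*d2; return (a+b)/2,np.linalg.norm(a-b)
def crop(im,x,y,w,h,k): return cv2.resize(im[y:y+h,x:x+w],None,fx=k,fy=k,interpolation=cv2.INTER_CUBIC)
E
python3 - <<'E'
from h import *
s=cv2.imread("pics/scene0.png");t=cv2.imread("pics/top0.png")
a=np.hstack([crop(s,130,280,90,90,4.4),crop(t,430,180,90,90,4.4)])
b=np.hstack([crop(s,295,220,110,80,3.6),crop(t,260,155,110,80,3.6)])
cv2.imwrite("pics/c1.png",np.vstack([crop(a,0,0,792,300,1)if 0 else a[:330],b[:,:792]])[:600] )
E
```

```text
(no output)
```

View pics/c1.png

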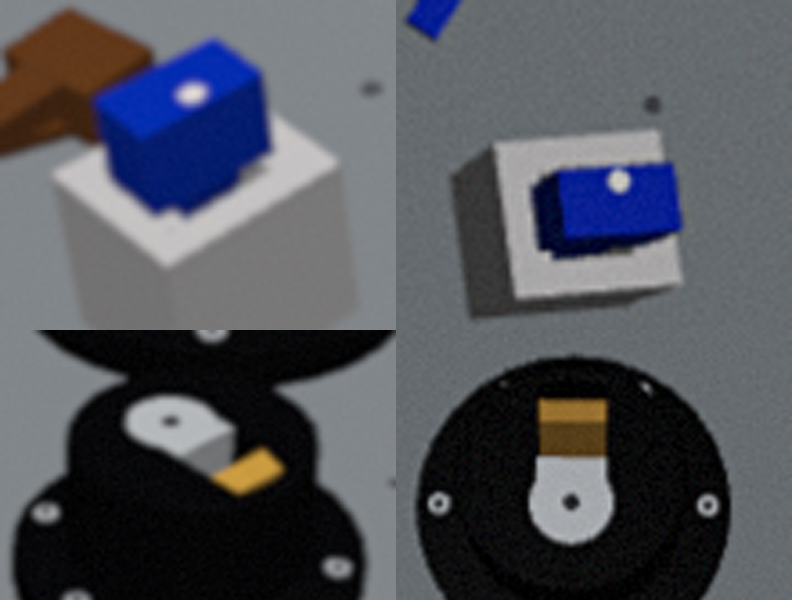

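The crop shows the key in the stand, dot at scene (173.5,301) / top (480.5,221). The gap lies between the light shaft and the brass shoe, with the shaft flat's edge at about top (299–318,190) and the shoe face's edge at about top y=180.5. Next I measure with masks.

Run:
```python
from h import *
s=cv2.imread("pics/scene0.png");t=cv2.imread("pics/top0.png")
def hsv(im): return cv2.cvtColor(im,cv2.COLOR_BGR2HSV)
def blob(m,roi):
    x,y,w,h=roi; z=np.zeros_like(m); z[y:y+h,x:x+w]=m[y:y+h,x:x+w]
    c=max(cv2.findContours(z,0,1)[0],key=cv2.contourArea); return c
def cen(im,roi):  # dot: weighted by red channel
    x,y,w,h=roi; r=im[y:y+h,x:x+w,2].astype(float)-60; r[r<0]=0
    Y,X=np.mgrid[y:y+h,x:x+w]; return np.array([(r*X).sum(),(r*Y).sum()])/r.sum()
ds=cen(s,(168,296,11,11)); dt=cen(t,(475,217,11,9))
print("dot",ds,dt,tri(ds,dt), onz("top",dt,92),onz("scene",ds,92))
H=hsv(t);Hs=hsv(s)
np.set_printoptions(precision=1,suppress=True)
for n,I,roi in(("top",H,(465,212,35,28)),("scene",Hs,(150,285,45,45))):
    x,y,w,h=roi
    m=cv2.inRange(I,(105,150,135 if n=="top" else 150),(135,255,255)); c=blob(m,roi); r=cv2.minAreaRect(cv2.convexHull(c)); 
    q=cv2.boxPoints(r); print(n,"keytop",cv2.contourArea(c)); 
    a=cv2.approxPolyDP(cv2.convexHull(c),3,True)[:,0]; print(a, np.array([onz(n,p,92) for p in a])[:,:2])
for n,I,roi in(("top",H,(290,165,40,30)),("scene",Hs,(345,248,35,25))):
    m=cv2.inRange(I,(10,100,120),(30,255,255)); c=blob(m,roi); r=cv2.minAreaRect(c); q=cv2.boxPoints(r)
    print(n,"shoetop",r); print(np.array([onz(n,p,74) for p in q])[:,:2],onz(n,r[0],74))
x,y,w,h=285,165,50,60
for n,I,roi in(("top",H,(285,170,45,60)),("scene",Hs,(320,232,45,40))):
    m=cv2.inRange(I,(0,0,150),(180,60,255)); c=blob(m,roi); print(n,"shaft",cv2.boundingRect(c),cv2.contourArea(c)); print(cv2.approxPolyDP(cv2.convexHull(c),1.5,True)[:,0].tolist())
print(t[165:215,309].tolist()[5:32])
print("bolts"); print(proj("top",[0,0,0]))
```

```text
dot [173.18038633 300.82169391] [479.9895022  219.87639688] (array([ 498.35034372, -249.00095007,   92.89105315]), np.float64(1.1615796622297878)) [ 498.83131246 -248.82202112   92.        ] [ 496.83055286 -248.94313532   92.        ]
top keytop 299.0
[[492 218]
 [494 231]
 [469 233]
 [467 219]] [[ 502.4 -268.5]
 [ 481.3 -270.8]
 [ 477.  -230.2]
 [ 499.7 -227.8]]
scene keytop 296.5
[[188 296]
 [163 310]
 [153 304]
 [177 289]] [[ 500.6 -229. ]
 [ 504.9 -268.3]
 [ 485.5 -272.2]
 [ 477.8 -232.4]]
top shoetop ((308.5, 177.5), (5.0, 17.0), 90.0)
[[571.4  41.9]
 [572.1  13.7]
 [563.4  13.5]
 [562.8  41.7]] [567.4  27.7  74. ]
scene shoetop ((363.1999816894531, 259.4000244140625), (8.049844741821289, 17.8885440826416), 63.43495178222656)
[[564.1  11.8]
 [564.6  44.9]
 [581.6  35.2]
 [580.7   2.9]] [572.8  23.5  74. ]
top shaft (297, 191, 23, 23) 391.0
[[317, 191], [318, 207], [309, 213], [302, 211], [297, 204], [299, 191]]
scene shaft (331, 239, 28, 16) 257.0
[[358, 247], [345, 254], [333, 249], [331, 243], [338, 239], [345, 239]]
[[6, 0, 4], [0, 0, 0], [0, 0, 0], [0, 5, 7], [25, 60, 87], [42, 102, 139], [43, 113, 153], [49, 115, 154], [46, 112, 152], [44, 114, 153], [33, 84, 119], [26, 64, 83], [20, 61, 82], [27, 66, 88], [24, 63, 87], [25, 63, 87], [25, 62, 88], [23, 62, 85], [27, 63, 92], [33, 66, 86], [110, 125, 130], [159, 159, 158], [178, 173, 167], [172, 170, 168], [168, 161, 160], [170, 164, 163], [173, 168, 166]]
bolts
[316.8 524.3]
```

Run:
```python
from h import *
np.set_printoptions(precision=1,suppress=True)
c=lambda u,v,ox,oy,k,x0,y0:((u-x0+.5)/k-.5+ox,(v-y0+.5)/k-.5+oy)
S=lambda u,v:c(u,v,295,220,3.6,0,330); T=lambda u,v:c(u,v,260,155,3.6,396,330)
for n,a,b in(("shaft -y",S(180,455),T(606,457)),("shaft +y",S(235,430),T(536,457)),
 ("shoe front -y",S(212,478),T(607,422)),("shoe front +y",S(262,447),T(539,422)),
 ("shoe back -y",S(243,495),T(606,399)),("shoe back +y",S(285,468),T(539,399)),("shaft dimple",S(171,421),T(571,502))):
    print(n,*tri(a,b),"z74 s/t",onz("scene",a,74)[:2],onz("top",b,74)[:2])
t=cv2.imread("pics/top0.png");s=cv2.imread("pics/scene0.png")
# hub flange outline
m=cv2.inRange(t,(0,0,0),(45,45,45));z=np.zeros_like(m);z[150:255,255:360]=m[150:255,255:360]
k=max(cv2.findContours(z,0,1)[0],key=cv2.contourArea);e=cv2.fitEllipse(cv2.convexHull(k));print(e,onz("top",e[0],8),onz("top",(e[0][0]-e[1][0]/2,e[0][1]),8),onz("top",(e[0][0]+e[1][0]/2,e[0][1]),8))
# screws at flange top
for p in (T(438,503),T(707,505)): print(onz("top",p,14))
```

```text
shaft -y [546.1  11.3  74.8] 0.4940773527690907 z74 s/t [545.1  12. ] [546.5  11.5]
shaft +y [545.8  43.5  73.2] 0.20148557645117887 z74 s/t [546.6  42.6] [545.7  43.6]
shoe front -y [564.   11.7  72.2] 0.7519058028875172 z74 s/t [566.   10.2] [563.2  11.5]
shoe front +y [562.6  42.7  73.3] 0.03790773778602241 z74 s/t [563.3  42. ] [562.4  42.7]
shoe back -y [577.3  13.9  69.3] 4.6009544604571655 z74 s/t [582.9  11.3] [574.2  12.2]
shoe back +y [575.3  43.5  68.8] 0.4553044428638487 z74 s/t [580.5  38. ] [573.4  43.1]
shaft dimple [524.5  26.7  74.6] 0.7250769975453614 z74 s/t [523.7  26.9] [524.9  27. ]
((308.92645263671875, 204.77865600585938), (85.3849105834961, 86.56891632080078), 87.48992919921875) [537.3  27.1   8. ] [535.5 103.7   8. ] [539.3 -49.6   8. ]
[538.   94.1  14. ]
[540.3 -39.1  14. ]
```

Run:
```python
from h import *
np.set_printoptions(precision=2,suppress=True)
st=bot.get_state();print(st["t"],st["orientation"],st["opening"])
for y in(.1,.1-np.pi): print(y,solve_ik([491,-249.8,150],[np.pi,0,y]),solve_ik([557.7,27.4,160],[np.pi,0,y-.08]))
```

```text
0.1 [-3.14 -0.    0.46] 1.0020359713769103
0.1 [-0.6   0.37 -0.28  0.92  0.    2.44] [-0.08  0.38 -0.25  0.95  0.    3.04]
-3.041592653589793 [-0.6   0.37 -0.28  0.92  0.   -0.7 ] [-0.08  0.38 -0.25  0.95  0.   -0.1 ]
```

Run:
```python
from h import *
np.set_printoptions(precision=2,suppress=True)
o=[np.pi,0,.1-np.pi]
bot.move_ptp([491,-249.8,150],o)
print(bot.movel([491,-249.8,64],max_speed=80,threshold=6))
print(bot.get_state()["contact_force"],bot.get_state()["tcp_pos"])
bot.grip(0.0,60)
st=bot.get_state();print(st["t"],st["opening"],st["contact_force"],st["wrist_torque"],st["tcp_pos"])
s=imaging.capture("scene");t=imaging.capture("top")
cv2.imwrite("pics/g1.png",np.hstack([crop(s,110,200,130,170,3),crop(t,430,160,130,170,3)]))
```

```text
False
[0.19 0.32 0.6 ] [ 491.42 -250.09   64.55]
3.675 0.47822394468946927 [-2.04  1.47  5.72] [ 0.28  0.22 -0.  ] [ 491.29 -249.88   64.89]
```

View pics/g1.png

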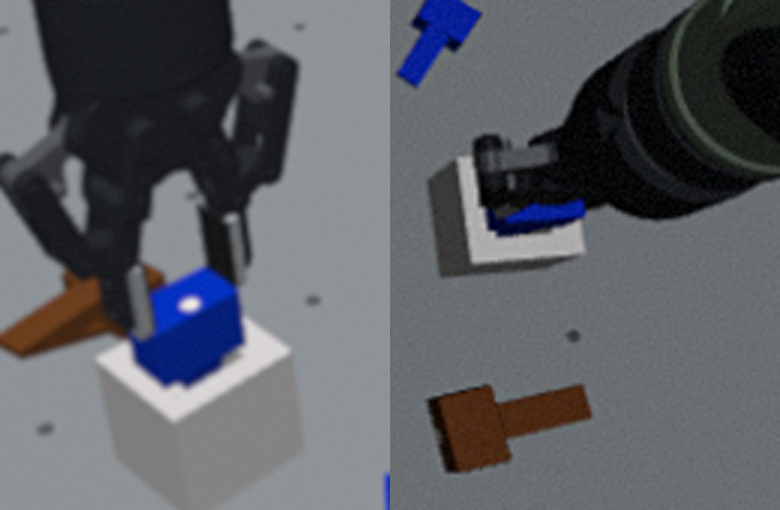

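The fingers straddle the head at its y faces (scene near (155,305) and (188,285)), with the stand clear. Now I lift.

Run:
```python
from h import *
np.set_printoptions(precision=2,suppress=True)
p=[491.3,-249.9]
bot.movel(p+[150],max_speed=70)
st=bot.get_state();print(st["t"],st["opening"],st["contact_force"],st["wrist_torque"],st["tcp_pos"],st["orientation"])
s=imaging.capture("scene");t=imaging.capture("top")
cv2.imwrite("pics/l1f.png",s);cv2.imwrite("pics/l1t.png",t)
cv2.imwrite("pics/l1.png",np.hstack([crop(s,110,190,130,170,3),crop(t,430,160,130,170,3)]))
```

```text
5.15 0.480400366927575 [ 0.13 -0.01 -1.12] [ 0.01 -0.01  0.01] [ 490.94 -249.68  149.43] [ 3.14 -0.   -3.04]
```

View pics/l1.png

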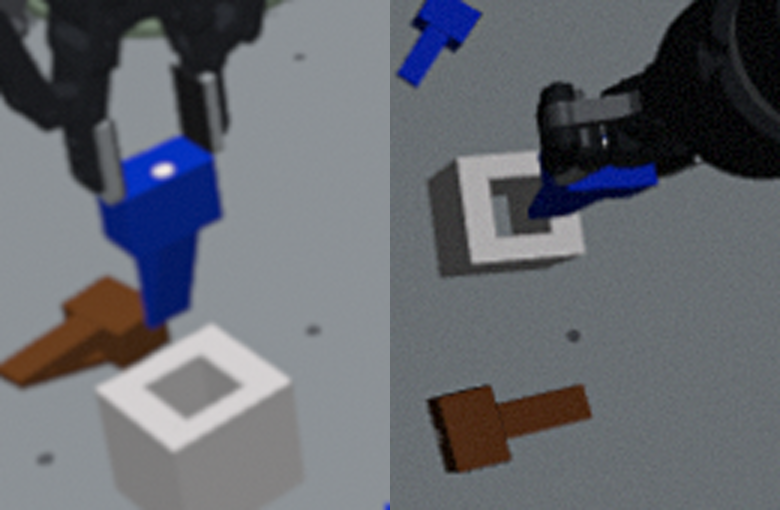

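The key hangs from the pads and is clear of the stand. Next I compare its projected corners with the picture for tilt or slip.

Run:
```python
from h import *
np.set_printoptions(precision=1,suppress=True)
s=cv2.imread("pics/l1f.png")
R=Ro.from_euler("z",.1).as_matrix()
def kp(o,p,tilt=0): return proj("scene",np.array(o)+R@Ro.from_euler("y",tilt).as_matrix()@np.array(p,float))
o=[490.7,-249.7,144.6]
pts=dict(dot=(7,0,32),tipA=(-7,-10,-52),tipB=(-7,10,-52),headFR=(13,22,0),headFL=(13,-22,0),topFR=(13,22,32),shFL=(11.7,-10,0))
for k,p in pts.items():
    u=kp(o,p); print(k,u,"crop",(u-[110,190]+.5)*3)
for tl in(-.05,.05): print(tl,(kp(o,pts["tipA"],tl)-[110,190]+.5)*3,(kp(o,pts["dot"],tl)-[110,190]+.5)*3)
x,y=158,242; r=s[y:y+10,x:x+13,2].astype(float)-60;r[r<0]=0
Y,X=np.mgrid[y:y+10,x:x+13];d=np.array([(r*X).sum(),(r*Y).sum()])/r.sum();print(d,onz("scene",d,176.6))
```

```text
dot [164.4 246.6] crop [164.8 171.3]
tipA [160.8 299.6] crop [153.8 330.4]
tipB [173.5 292.8] crop [191.9 309.9]
headFR [185.2 262.6] crop [227.  219.3]
headFL [155.8 277.5] crop [139.  264.1]
topFR [182.1 241.3] crop [217.8 155.4]
shFL [163.4 272.9] crop [161.8 250.3]
-0.05 [157.4 333.5] [162.4 169.2]
0.05 [150.3 327. ] [167.2 173.5]
[163.9 246.3] [ 496.7 -249.2  176.6]
```

Run:
```python
from h import *
np.set_printoptions(precision=1,suppress=True)
bot.movel([491,-249.7,165],max_speed=100)
o=[np.pi,0,.018-np.pi]
bot.move_ptp([557.7,27.4,165],o)
bot.movel([557.7,27.4,138],max_speed=80)
st=bot.get_state();print(st["t"],st["contact_force"],st["tcp_pos"],st["orientation"])
s=imaging.capture("scene");t=imaging.capture("top")
cv2.imwrite("pics/a1f.png",s);cv2.imwrite("pics/a1t.png",t)
cv2.imwrite("pics/a1.png",np.hstack([crop(s,290,150,130,170,3),crop(t,250,110,130,170,3)]))
R=Ro.from_euler("z",.018).as_matrix();O=st["tcp_pos"]+np.array([0,0,-4.9])
for k,p in dict(dot=(7,0,32),tipFL=(-7,-10,-52),tipFR=(-7,10,-52),tipBL=(-12,-10,-52),headFR=(13,22,0),headFL=(13,-22,0)).items():
    u=proj("scene",O+R@np.array(p,float)); print(k,u,"crop",(u-[290,150]+.5)*3)
```

```text
7.1333 [ 0.8 -0.7 -1.3] [557.4  26.8 137.7] [ 3.1 -0.  -3.1]
dot [363.5 202.8] crop [222.1 159.9]
tipFL [349.6 251. ] crop [180.3 304.5]
tipFR [359.  246.1] crop [208.5 289.7]
tipBL [347.3 249.6] crop [173.3 300.4]
headFR [376.1 218.7] crop [259.7 207.5]
headFL [354.7 229.3] crop [195.7 239.4]
```

View pics/a1.png

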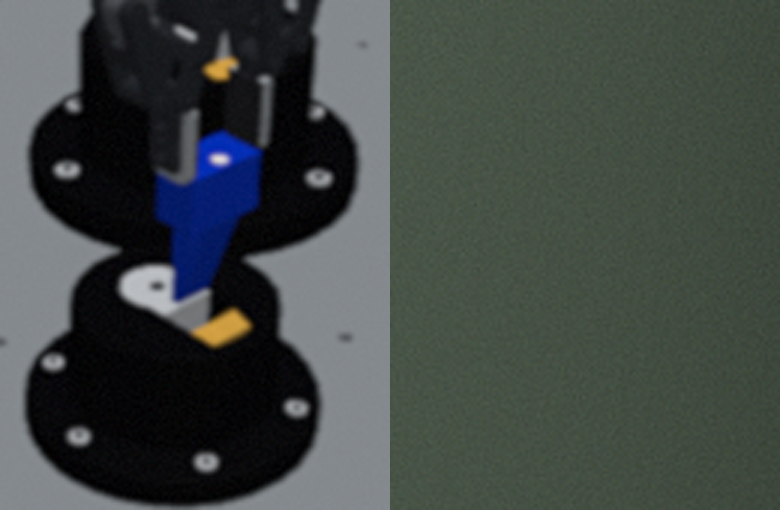

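The key hangs over the gap: tip at scene crop (175–205, 285–302), dot on the shoe's side. I enter with 2 mm bias towards the shoe, then feel for the shaft flat.

Run:
```python
from h import *
np.set_printoptions(precision=2,suppress=True)
def sh(n,r=None):
    st=bot.get_state();print(n,r,round(st["t"],2),st["contact_force"],st["tcp_pos"])
    return st
bot.movel([559.7,27.4,138],max_speed=40); sh("pre")
r=bot.movel([559.7,27.4,109],max_speed=40,threshold=4); sh("down",r)
if not r:
    r=bot.movel([552.7,27.3,109],max_speed=10,threshold=3); st=sh("toShaft",r)
```

```text
pre None 7.48 [-0.06  0.35 -1.26] [560.16  27.4  138.39]
down False 8.36 [ 0.68 -0.47 -1.08] [559.89  27.36 109.15]
toShaft True 8.96 [2.08 0.14 0.65] [555.45  27.34 109.59]
```

Run:
```python
from h import *
np.set_printoptions(precision=2,suppress=True)
def sh(n,r=None):
    st=bot.get_state();print(n,r,round(st["t"],2),st["contact_force"],st["wrist_torque"],st["tcp_pos"])
    return st
bot.movel([556,27.3,109],max_speed=20); sh("back")
r=bot.movel([556,27.3,88],max_speed=25,threshold=4); sh("down",r)
s=imaging.capture("scene")
cv2.imwrite("pics/b1.png",crop(s,290,170,130,120,4))
```

```text
back None 9.21 [ 1.21 -0.11  0.53] [ 0.09 -0.46  0.02] [556.19  27.29 108.95]
down True 9.78 [ 2.    0.21 -1.47] [ 0.03 -0.51  0.05] [557.1   27.29  95.49]
```

View pics/b1.png

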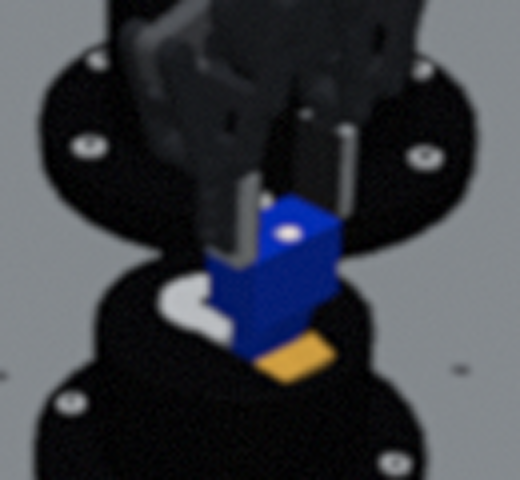

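Run:
```python
from h import *
np.set_printoptions(precision=2,suppress=True)
def sh(n,r=None):
    st=bot.get_state();print(n,r,round(st["t"],2),st["contact_force"],st["wrist_torque"],st["tcp_pos"],st["opening"])
    return st
for z in(93,90.5,88,85.5,83):
    r=bot.movel([556.7,27.3,z],max_speed=12,threshold=20); st=sh(z,r)
    if r or abs(st["contact_force"][0])>12: break
```

```text
93 False 10.25 [3.07 0.64 5.73] [ 0.06 -0.73  0.06] [557.8   27.24  93.74] 0.4800274675412648
90.5 False 10.61 [3.98 0.38 5.39] [-0.02 -0.72  0.03] [557.85  27.23  91.29] 0.4815953828989692
88 False 10.97 [ 3.77 -0.42  5.99] [ 0.03 -0.74  0.09] [557.92  27.17  88.84] 0.4789558188875072
85.5 False 11.32 [ 2.91 -0.54  5.67] [ 0.02 -0.72  0.01] [557.91  27.17  86.32] 0.4760462806091628
83 False 11.68 [3.76 0.65 5.25] [-0.06 -0.71  0.05] [557.99  27.13  83.86] 0.48128544532069706
```

Run:
```python
from h import *
np.set_printoptions(precision=2,suppress=True)
def sh(n,r=None):
    st=bot.get_state();print(n,r,round(st["t"],2),st["contact_force"],st["wrist_torque"],st["tcp_pos"],st["opening"])
    return st
for z in(81,79,77.5,76,74.5,73):
    r=bot.movel([556.9,27.3,z],max_speed=10,threshold=15); st=sh(z,r)
    if r or st["contact_force"][2]>25: break
s=imaging.capture("scene")
cv2.imwrite("pics/b2.png",crop(s,290,170,130,120,4))
```

```text
81 False 12.03 [ 3.77 -0.18  5.83] [-0.03 -0.74  0.07] [558.04  27.15  81.8 ] 0.48169644934597144
79 False 12.38 [2.89 0.69 5.57] [-0.01 -0.72  0.07] [558.12  27.16  79.84] 0.47933134073475986
77.5 False 12.68 [ 2.12 -0.17 10.68] [ 0.   -0.31  0.09] [558.32  27.14  79.15] 0.4795520816253341
76 True 12.92 [-2.61 -0.18  6.94] [0.02 0.35 0.  ] [558.56  27.13  79.1 ] 0.4790825291795368
```

View pics/b2.png

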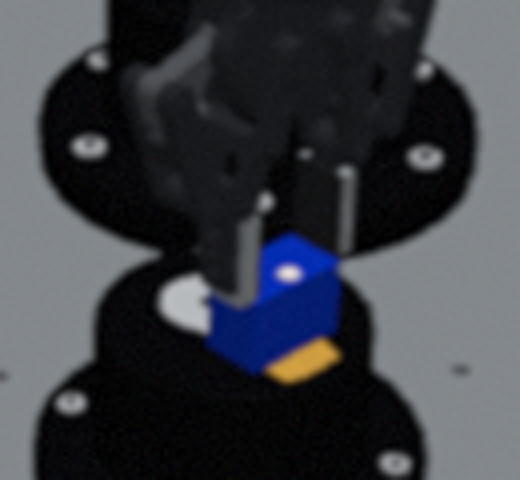

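Run:
```python
from h import *
np.set_printoptions(precision=2,suppress=True)
def sh(n,r=None):
    st=bot.get_state();print(n,r,round(st["t"],2),st["contact_force"],st["wrist_torque"],st["tcp_pos"],st["opening"])
    return st
bot.grip(1.0); st=sh("open"); x,y=558.2,27.2
bot.movel([x,y,135],max_speed=70)
bot.grip(0.0); sh("shut")
bot.movel([x,y,112],max_speed=60)
r=bot.movel([x,y,98],max_speed=12,threshold=18); sh("press",r)
bot.movel([x,y,140],max_speed=80)
o=[np.pi,0,.018-np.pi]
bot.move_ptp([440,-200,260],o); sh("away")
s=imaging.capture("scene");t=imaging.capture("top")
cv2.imwrite("pics/ef.png",s);cv2.imwrite("pics/et.png",t)
cv2.imwrite("pics/e.png",np.hstack([crop(s,290,200,100,120,4),crop(t,258,150,100,120,4)]))
```

```text
open None 13.47 [-0.14 -0.17 -0.38] [0.06 0.01 0.04] [559.96  27.11  78.94] 0.9979914095960555
shut None 15.19 [-0.51  0.22 -0.12] [-0.01  0.03  0.03] [558.22  27.2  135.03] 0.001949340989205639
press False 17.04 [-0.17 -0.08  0.6 ] [-0.   -0.04 -0.03] [558.26  27.2   98.08] 0.0004424820369694945
away None 18.81 [ 0.86 -0.47 -0.35] [ 0.01  0.01 -0.02] [ 440.13 -199.29  259.29] -0.0010548540179034925
```

View pics/e.png

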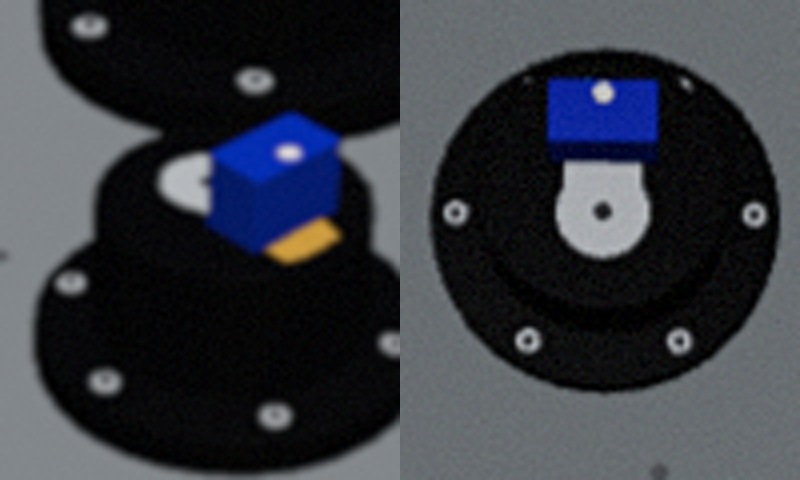

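The final view shows the key upright in the gap, dot on the shoe's side (scene (362,238), top (308.6,172.6)). The shut fingers felt no contact down to z=98, although the head's top should be at 106, so I check the head's height and tilt.

Run:
```python
from h import *
np.set_printoptions(precision=1,suppress=True)
s=cv2.imread("pics/ef.png");t=cv2.imread("pics/et.png")
def cen(im,x,y,w,h):
    r=im[y:y+h,x:x+w,2].astype(float)-60; r[r<0]=0
    Y,X=np.mgrid[y:y+h,x:x+w]; return np.array([(r*X).sum(),(r*Y).sum()])/r.sum()
ds=cen(s,356,233,12,10);dt=cen(t,303,169,11,8);print(ds,dt,tri(ds,dt))
c=lambda u,v,ox,oy,x0:((u-x0+.5)/4-.5+ox,(v+.5)/4-.5+oy)
C={k:c(*k_,290,200,0) for k,k_ in dict(topL=(260,182),botL=(258,253),topR=(341,147),botR=(339,215),topB=(293,112),topBL=(211,152),botBL=(208,225)).items()}
for k,p in C.items(): print(k,np.array(p),onz("scene",p,106 if "top" in k else 74))
T={k:c(*k_,258,150,400) for k,k_ in dict(FL=(547,79),FR=(658,79),BL=(548,141),BR=(658,141)).items()}
for k,p in T.items(): print(k,onz("top",p,106))
for nm,b in(("TopFront-y",("topL","FR")),("TopFront+y",("topR","FL")),("TopBack+y",("topB","BL")),("TopBack-y",("topBL","BR"))): print(nm,tri(C[b[0]],T[b[1]]))
for a,b in(("topL","botL"),("topR","botR"),("topBL","botBL")):
    u=onz("scene",C[a],106);print(a,"predicted base at 74",proj("scene",[u[0],u[1],74]),"at 76",proj("scene",[u[0],u[1],76]),"seen",np.array(C[b]))
for n in("scene","top"): # spacer unmoved?
    A,B=cv2.imread(f"pics/{n}0.png"),cv2.imread(f"pics/e{n[0]if n=='top' else 'f'}.png"); q=(slice(210,262),slice(418,452)) if n=="scene" else (slice(168,212),slice(176,222))
    print(n,"spacer diff",np.abs(A[q].astype(int)-B[q]).mean())
```

```text
[361.8 237.7] [308.3 172.7] (array([564.8,  27.2, 106.7]), np.float64(0.734863008376512))
topL [354.6 245.1] [571.2   5.8 106. ]
botL [354.1 262.9] [570.5   7.1  74. ]
topR [374.9 236.4] [573.9  44.7 106. ]
botR [374.4 253.4] [572.5  47.5  74. ]
topB [362.9 227.6] [544.8  48.9 106. ]
topBL [342.4 237.6] [545.    6.3 106. ]
botBL [341.6 255.9] [545.1   5.8  74. ]
FL [570.2  49.8 106. ]
FR [571.3   5.7 106. ]
BL [544.7  48.5 106. ]
BR [545.7   5.2 106. ]
TopFront-y (array([571.2,   5.7, 106. ]), np.float64(0.008538103095844355))
TopFront+y (array([570.7,  49.3, 102.8]), np.float64(1.6402607637927118))
TopBack+y (array([544.8,  48.7, 106. ]), np.float64(0.30763513251748975))
TopBack-y (array([545.7,   5.4, 106.7]), np.float64(0.43578008478341385))
topL predicted base at 74 [353.8 263.4] at 76 [353.9 262.3] seen [354.1 262.9]
topR predicted base at 74 [373.7 254.4] at 76 [373.8 253.3] seen [374.4 253.4]
topBL predicted base at 74 [341.8 255.7] at 76 [341.9 254.6] seen [341.6 255.9]
scene spacer diff 0.7978883861236803
top spacer diff 3.22266139657444
```

The head's top sits at about 106 (dot 106.7, against 92.9 measured for a true 92), square to within a pixel, so it is home. The shut fingers evidently end short of the nominal TCP, so I make one more guarded press, reaching lower.

Run:
```python
from h import *
np.set_printoptions(precision=2,suppress=True)
def sh(n,r=None):
    st=bot.get_state();print(n,r,round(st["t"],2),st["contact_force"],st["wrist_torque"],st["tcp_pos"],st["opening"])
x,y=558,27.2; o=[np.pi,0,.018-np.pi]
bot.move_ptp([x,y,140],o)
bot.movel([x,y,102],max_speed=80); sh("102")
r=bot.movel([x,y,87],max_speed=12,threshold=16); sh("press",r)
s=imaging.capture("scene")
bot.movel([x,y,140],max_speed=80)
bot.move_ptp([440,-200,260],o); sh("away")
e=imaging.capture("scene");t=imaging.capture("top")
cv2.imwrite("pics/f.png",np.vstack([np.hstack([crop(s,290,170,100,110,3.2),crop(e,290,170,100,110,3.2)]),crop(t,170,120,320,110,2)[:220]]))
```

```text
102 None 20.62 [-0.06 -0.2   0.11] [ 0.04 -0.01 -0.01] [558.17  26.82 102.21] -0.0026460207189171604
press False 22.02 [-0.17  0.04  0.5 ] [-0.03  0.03  0.01] [558.09  27.19  87.1 ] 0.00045324876532926026
away None 23.98 [ 1.29 -0.55 -0.98] [ 0.01 -0.01  0.03] [ 440.13 -199.29  259.33] -0.0004884153481634915
```

View pics/f.png

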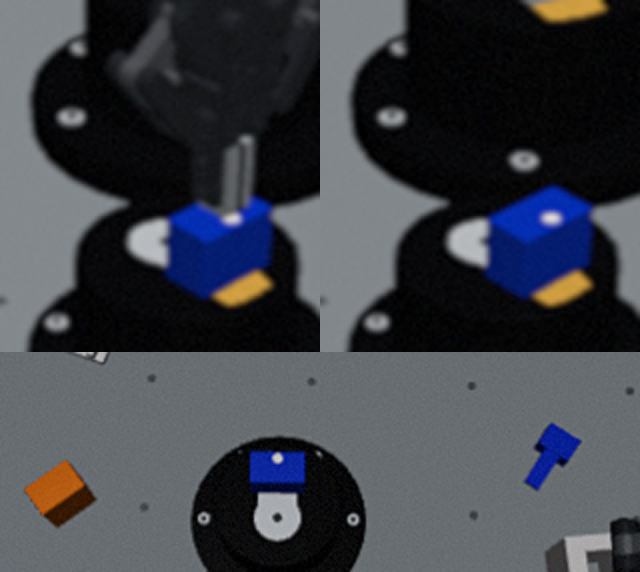

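At TCP z=87 the shut fingertips only just reach the head's top (crop (230,215)), and the second press felt nothing either. So the tips stop about 19 mm short of the TCP. I do one quick press lower, then verify.

Run:
```python
from h import *
np.set_printoptions(precision=2,suppress=True)
def sh(n,r=None):
    st=bot.get_state();print(n,r,round(st["t"],2),st["contact_force"],st["tcp_pos"])
x,y=558,27.2; o=[np.pi,0,.018-np.pi]
bot.move_ptp([x,y,130],o)
bot.movel([x,y,91],max_speed=70)
r=bot.movel([x,y,79],max_speed=12,threshold=16); sh("press",r)
bot.movel([x,y,130],max_speed=80)
bot.move_ptp([440,-200,240],o); sh("away")
s=imaging.capture("scene");t=imaging.capture("top")
def cen(im,x,y,w,h):
    r=im[y:y+h,x:x+w,2].astype(float)-60; r[r<0]=0
    Y,X=np.mgrid[y:y+h,x:x+w]; return np.array([(r*X).sum(),(r*Y).sum()])/r.sum()
ds=cen(s,356,233,12,10);dt=cen(t,303,169,11,8);print(ds,dt,tri(ds,dt))
t0=cv2.imread("pics/top0.png")
for im in(t0,t):
    m=cv2.inRange(cv2.cvtColor(im,cv2.COLOR_BGR2HSV),(4,150,60),(16,255,255))[160:220,170:230];q=cv2.moments(m);print("spacer",q["m10"]/q["m00"],q["m01"]/q["m00"],q["m00"]/255)
cv2.imwrite("pics/z.png",crop(s,290,170,100,110,4))
```

```text
press True 26.62 [-1.95 -0.54  5.85] [558.25  27.23  83.43]
away None 28.43 [ 0.88  0.38 -1.  ] [ 440.11 -199.31  239.34]
[361.82 237.74] [308.34 172.66] (array([564.81,  27.16, 106.67]), np.float64(0.7501177516801392))
spacer 26.993150684931507 27.458904109589042 438.0
spacer 27.09049773755656 27.61764705882353 442.0
```

```bash
python3 -c "
from bench import bot
bot.sign_off(); print(bot.get_state()['t'])"
```

```text
the job is handed in; nothing more can be done
the job is handed in; nothing more can be done
```

The larger blue key is now wedged in the smaller hub, upright and with its head down. The white dot is on the brass-shoe side, and I handed the job in at about 28.4 s of the 35 s allowed.

**What I did:** I gripped the key by its y faces, lifted it straight out of the stand, and entered the gap offset towards the shoe. After feeling for the shaft flat, I pressed the key down at about 6 N until it stopped solidly at TCP z 79.1; 78.9 was expected for home. I then released it, pressed on the head from above with the gripper shut, and backed away.

**Last checks:**
- **Key height:** the dot triangulates to z 106.7, against 106 expected. The same method read 92.9 for a true 92 in the stand, so the head is down to within about 1 mm.
- **Tightness:** a final press tripped the 16 N threshold, and the dot did not move between the pictures before and after it.
- **Upright:** the head's corners agree with a vertical key to about one pixel. One corner-height estimate was off, at 102.8 instead of 106; I put that down to hand-read pixels.
- **Spacer:** its position in the top picture is unchanged to about 0.2 pixel.

**What failed or disagreed:**
- **Presses:** the first two presses from above met nothing, because the shut fingertips end about 19 mm short of the stated TCP. The third press made contact.
- **Grasp depth:** for the same reason, the grasp probably held only the top of the head, but I saw no sign of slipping.
- **Cameras:** the two views differed by about 2 mm in x, so I settled the fit by touch.

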